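Knock the chest's catch free and hold its lid open

ROBOT

A 7-joint arm with a two-finger parallel gripper is mounted at the origin on the work surface. World frame = base frame: x ahead of the robot, y to its left, z up, the work surface at z = 0. Lengths are in mm, angles in degrees, forces in N, time in s.
With the tool pointing down it reaches from about 400 to 850 mm from the base axis. Payload 4.4 kg.
Tool frame: the origin (TCP) lies on the front face of the gripper's body, between the roots of the fingers; the fingertips stand 97 mm ahead of it and the grasp point (between the pads) lies 78 mm ahead of it; z points along the fingers, y is the line along which they close (so a half turn about z gives the same grasp; the last joint's range is limited). The gripper opens to 94 mm and grips with 3 to 60 N. Pads are 16 mm wide; open, the fingers measure 119 mm over their backs; the gripper's body (75 mm by 177 mm) begins 78 mm behind the grasp point.
Start: joints at [-76.994, 36.005, 2.206, 86.941, -1.547, 57.084, -1.146], TCP at [187.59, 622.356, 302.678] pointing down, gripper open.
Joint ranges: [-175.42, 175.42], [-21.48, 121.26], [-71.46, 75.88], [10.55, 141.38], [-63.04, 243.04], [13.31, 113.54], [-168.57, 168.57]. Speed limits (degrees/s): [147.25, 147.25, 180, 180, 180, 180, 180].

INTERFACE

Orientations are given as [roll, pitch, yaw] about the fixed x, y, z axes, in that order (R = Rz(yaw) Ry(pitch) Rx(roll)).
In Python, from rig import ctrl gives the robot as it stands. Calls block until the motion is done:
- ctrl.movep(position, orientation): joint-space move of the TCP to a pose.
- ctrl.move_l(position, rot=None, rate=150): straight line of the TCP; rot=None keeps the orientation; rate is the mean speed in mm/s.
- ctrl.move_j(angles): joint-space move.
- ctrl.grip(opening): opening from 0.0 (shut) to 1.0 (fully open); the grip force is fixed at half the most; returns when the fingers have stopped.
- ctrl.sleep(seconds).
- ctrl.solve_ik(position, orientation): joint angles nearest the present ones, or None.
- ctrl.get_state(): the state.
- ctrl.read_camera(name): name is "scene" or "top"; returns the picture (480x640x3 uint8, red, green, blue); there is no depth.
- ctrl.camera_params(name): a dict with "fovy" (degrees; the focal length in pixels is half the picture's height over the tangent of half this angle, whatever the lens; pixels are square), "cx", "cy" (the principal point, pixels), "rvec" (rotation vector, rad) and "tvec" (3), from world to camera coordinates, as OpenCV has them. Camera axes: x right, y down, z forward; pixel columns grow to the right and rows downward; lengths in mm; the calibration is good to about 2 mm. A picture is of the moment at which its call begins. camera_params takes no time and is no camera call.
A pose or a line that the arm cannot do raises ctrl.Unreachable and nothing moves.
- ctrl.close_job(): hands the job in; it is judged then, once.
The state is a dict: "time": time; "qpos": joint angles; "dq": joint speeds; "effort": joint torques, N m; "tool_pos": TCP position; "eef_rot": TCP orientation; "ft_force": force on the tool from outside, world axes, zero at the start; "ft_torque": the same for the moment, N m; "finger_gap": opening from 0.0 (shut) to 1.0 (fully open); "grip_force": force on a finger pad.
Only numpy, scipy, OpenCV 4.12 (cv2) and the standard library are available. Lean on these libraries where they do the work, as an engineer would, in place of code of your own. Each camera call takes 0.05 s, during which the arm holds its last target. There are 200 camera calls.

TASK

The catch of the plywood drying chest is stiff: knock its red pin all the way down with the wooden mallet (with the mallet only, not with the gripper), then stand the mallet back on the bench upright on its face and let go of it. Then raise the chest's lid by its steel bar and hold it open at 45 degrees, still, so that I can look at the moulds inside; it falls shut by itself, so finish while the gripper is still holding it there, with nothing else propping it. Leave the other things on the bench where they are.

Things in the scene. Friction and masses are not known exactly. Their poses are not given: they have to be found in the camera images.
- chest: Plywood chest fixed to the bench, 240 (its x) by 280 (y) by 120 mm high, moulds inside. Origin: centre of its underside; z up. Its x points from the hinge side (near the robot) to the lid's free edge (away). A dark steel catch housing, 50 x 42 mm, 158 mm tall, is fixed to its +y wall, centred at chest x +30, y +163 mm.
- pin (a joint): The catch pin's travel in m: 0 standing up, 0.016 fully down. It resists with about 8 to 11 N of friction and spring, and stays down once driven. It draws back a brass bolt that lies over the lid's edge: until the pin is down past about 0.012 the lid cannot be raised.
- pin_top (a point): Centre of the flat top of the pin's red round head (28 mm across, 8 mm thick). With the pin up it is 188 mm above the bench, 30 mm above the catch housing; it goes straight down by 16 mm. At chest x +30, y +163 mm.
- lid (a joint): The lid's opening angle in rad: 0 shut (level), 0.785 is 45 degrees, stops at 1.45. It is not balanced (about 0.5 kg) and falls shut when let go.
- lid_hinge (a point): Middle of the lid's hinge line, on the chest's near edge, 121 mm above the bench, at chest x -120, y 0. The line runs along the chest's y; the lid's far edge rises and comes back towards the robot. The lid board is 240 x 280 x 12 mm, its underside at hinge height when shut.
- lid_handle (a point): Middle of the lid's handle: a round steel bar, 14 mm thick, 110 mm long along the chest's y, a post at each end, 31 mm free between bar and lid; being round it can turn between the fingers. It is 200 mm from the hinge line along the lid and 50 mm above the lid's underside: with the lid shut at chest x +80, y 0, 171 mm up.
- mallet: Wooden mallet, about 0.3 kg, standing on its striking face. Head: upright block 44 x 44 mm, 90 mm tall; origin: centre of its lower face, on the bench; z up through the head. Handle: 22 mm wide (y), 26 mm high, along mallet -x from 22 to 131 mm, its middle 47 mm above the face. The head can be gripped across its y sides.
- jar: Bystander: closed amber jar, 64 mm across, 90 mm tall, loose; origin: centre of its underside.
- mug: Bystander: blue mug, 76 mm across, 85 mm tall, loose; origin: centre of its underside.
- tin: Bystander: steel tin, 70 mm across, 80 mm tall, loose; origin: centre of its underside.
- blank: Bystander: plaster mould block 110 x 80 x 50 mm with a round disc on top, loose; origin: centre of its underside.
- brush: Bystander: brush lying on the bench, loose; its x runs along it, its origin lies on the bench near its middle.
- bowl: Bystander: terracotta bowl, 120 mm across, 50 mm tall, loose; origin: centre of its underside.
There are look-alikes about, which are no part of the job. Leave any green look-alike of the mallet alone.

How it is judged (in metres and radians):
On the way, in this order (a step that is already met when the one before it is completed fails the run):
1. the pin is driven down by the mallet (value of joint pin above 0.0135 m and contact force between mallet and pin above 1 N), for 0.02 s.
2. the mallet stands on the bench again, let go (height (world z) of mallet below 0.012 m and angle between mallet's own z axis and vertical below 0.17 rad and contact force between mallet and the fingers below 0.1 N and linear speed of mallet below 0.03 m/s), for 0.2 s.
At the end, for the whole second after the job is handed in: The lid is at 45 degrees (within 6 degrees) and still, touched by the gripper's fingers with over 0.5 N and by no loose thing; the pin is still down (past 12.5 of 16 mm); the mallet stands upright on its face on the bench (within 10 degrees), not held (all of step 2 and value of joint lid between 0.68 and 0.89 rad and velocity of joint lid between -0.05 and 0.05 rad/s and contact force between lid and the fingers above 0.5 N and value of joint pin above 0.0125 m and contact force between lid and jar below 0.1 N and contact force between lid and mug below 0.1 N and contact force between lid and tin below 0.1 N and contact force between lid and blank below 0.1 N and contact force between lid and brush below 0.1 N and contact force between lid and bowl below 0.1 N and contact force between lid and mallet below 0.1 N); the arm keeps its last pose, push and grip.
It fails at once if the gripper presses the pin (contact force between the fingers and pin above 1 N).
It fails at once if a bystander is moved by more than 40 mm (distance of any of jar, mug, tin, blank, brush, bowl from where it was at the start of the episode above 0.04 m).
It also fails if it takes over 64 s, if anything falls off the work surface, if the arm or the gripper's body presses on something with over 40 N, if the wrist force passes 120 N, or if a joint passes its speed limit or range.

## Working session

There is one attempt and no reset: what is moved stays moved. The work goes in short steps, each a Python script; the robot and the scene stay as the last script left them, time stands still between calls to the robot, and variables do not carry over. Pictures are saved under pics/ and viewed, at most 10 in all, crops included, and the job is handed in when it is done.

```bash
ls; mkdir -p pics
python3 - <<'E'
from rig import ctrl
import cv2
for n in("scene","top"):
    cv2.imwrite(f"pics/{n}0.png",ctrl.read_camera(n)[:,:,::-1]); print(n,ctrl.camera_params(n))
s=ctrl.get_state(); print(s)
E
```

```text
pics
scene {'fovy': 48.504694181198396, 'cx': 311.03660416669635, 'cy': 237.0125543085805, 'rvec': array([ 1.36992877,  2.25030417, -0.83656845]), 'tvec': array([ 217.85414335, -283.99417623, 1752.8877673 ])}
top {'fovy': 46.90370115400932, 'cx': 315.6418940746214, 'cy': 229.96261605814647, 'rvec': array([ 2.20266239, -2.14674466,  0.1285747 ]), 'tvec': array([  -8.32197412,  537.69328035, 1623.46428927])}
{'time': 0.1, 'qpos': array([-76.99326944,  36.05450642,   2.20129296,  86.98698342,
        -1.54495301,  57.0839303 ,  -1.14462517]), 'dq': array([-0.06919363, -0.08714105, -0.02385181, -0.15288961,  0.01167999,
       -0.02757034,  0.04307139]), 'effort': array([ 3.34888988e-03, -5.50799167e+01,  1.14746723e+00, -1.87118876e+01,
       -5.22180274e-02,  1.91585493e-02,  4.17430920e-05]), 'tool_pos': array([187.46313006, 621.95121013, 301.85377221]), 'eef_rot': array([-1.79904237e+02,  1.80015744e-03,  1.63226838e+02]), 'ft_force': array([-0.54700231, -0.00524813, -0.12447614]), 'ft_torque': array([-0.04247851, -0.00960191,  0.09153588]), 'grip_force': 0.0, 'finger_gap': 0.9969030475909887}
```

View pics/scene0.png

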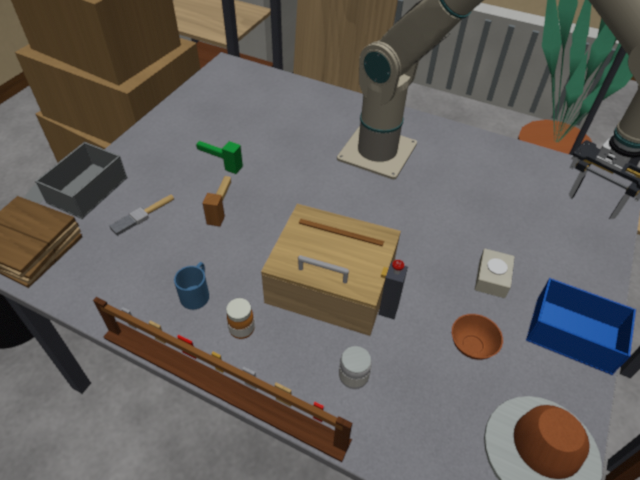

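View pics/top0.png

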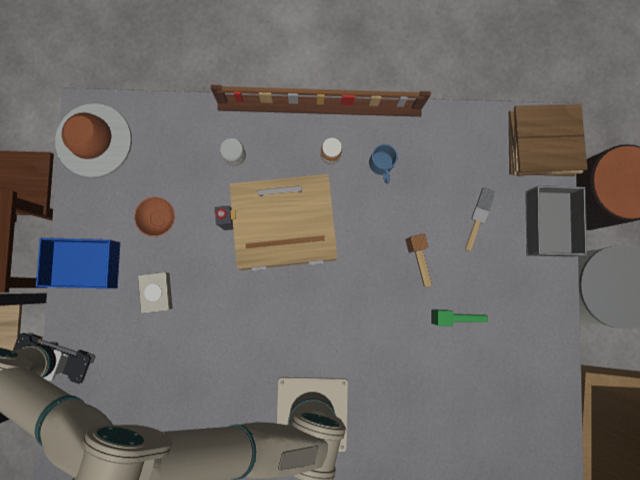

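```bash
cat > h.py <<'E'
import numpy as np, cv2
from rig import ctrl
class Cam:
    def __init__(s,n):
        p=ctrl.camera_params(n); s.R=cv2.Rodrigues(p["rvec"])[0]; s.t=p["tvec"]
        f=240/np.tan(np.radians(p["fovy"]/2)); s.K=np.array([[f,0,p["cx"]],[0,f,p["cy"]],[0,0,1.]])
        s.P=s.K@np.c_[s.R,s.t]; s.C=-s.R.T@s.t
    def plane(s,uv,z):
        uv=np.atleast_2d(uv).astype(float); d=np.c_[uv,np.ones(len(uv))]@np.linalg.inv(s.K).T@s.R
        return s.C+d*((z-s.C[2])/d[:,2:])
    def proj(s,X):
        q=np.c_[np.atleast_2d(X),np.ones(len(np.atleast_2d(X)))]@s.P.T; return q[:,:2]/q[:,2:]
S,T=Cam("scene"),Cam("top")
def tri(us,ut):
    X=cv2.triangulatePoints(S.P,T.P,np.float64(us).reshape(2,1),np.float64(ut).reshape(2,1))[:,0]; X=X[:3]/X[3]
    return X,np.linalg.norm(S.proj(X)-us),np.linalg.norm(T.proj(X)-ut)
E
python3 - <<'E'
from h import *
np.set_printoptions(precision=1,suppress=True)
s=cv2.imread("pics/scene0.png"); t=cv2.imread("pics/top0.png")
def red(im,x0,y0,x1,y1):
    h=cv2.cvtColor(im,cv2.COLOR_BGR2HSV)[y0:y1,x0:x1]
    m=((h[...,0]<8)|(h[...,0]>172))&(h[...,1]>150)&(h[...,2]>90)
    ys,xs=np.nonzero(m); return np.array([xs.mean()+x0,ys.mean()+y0]),len(xs),(xs.min()+x0,xs.max()+x0,ys.min()+y0,ys.max()+y0)
a=red(s,385,250,415,285);b=red(t,205,195,240,235);print(a,b,tri(a[0],b[0]))
def crop(im,x,y,w,h,k): return cv2.resize(im[y:y+h,x:x+w],None,fx=k,fy=k,interpolation=cv2.INTER_CUBIC)
m=np.zeros((600,800,3),np.uint8)
for (im,x,y,w,h,k,X,Y) in [(t,400,225,40,65,4.6,0,0),(s,190,170,50,65,4.6,190,0),(t,200,195,50,40,6,430,0),
   (t,220,165,125,110,3,0,300),(s,255,200,160,130,2.6,380,260)]:
    c=crop(im,x,y,w,h,k); m[Y:Y+c.shape[0],X:X+c.shape[1]]=c[:600-Y,:800-X]
cv2.imwrite("pics/m1.png",m)
E
```

```text
(array([397.7, 264.3]), 83, (np.int64(392), np.int64(403), np.int64(260), np.int64(268))) (array([220.7, 213.7]), 37, (np.int64(216), np.int64(225), np.int64(209), np.int64(218))) (array([559.8, 263.4, 181.5]), np.float64(1.043741813324483), np.float64(0.8119951443153876))
```

View pics/m1.png

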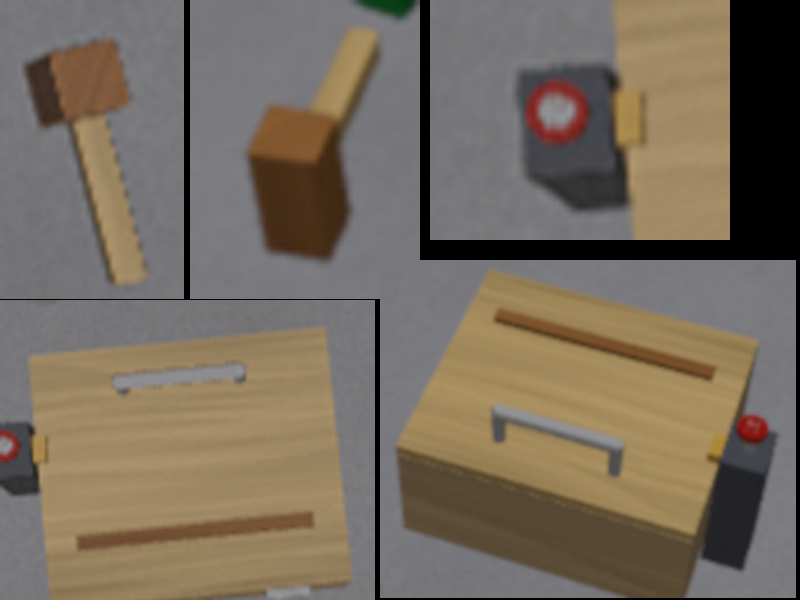

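Run:
```python
from h import *
np.set_printoptions(precision=1,suppress=True)
def mp(p,off,k,o): return (np.array(p,float)-off+.5)/k-.5+o
mt=mp([(70,120),(130,103),(50,52),(115,40)],(0,0),4.6,(400,225))
ms=mp([(337,125),(270,105),(316,163),(249,152)],(190,0),4.6,(190,170))
print("mallet top"); P=[tri(a,b) for a,b in zip(ms,mt)]
for p in P: print(p[0],p[1],p[2])
print("mean",np.mean([p[0] for p in P],0))
q=T.plane(mt,90);print(q, q.mean(0), S.plane(ms,90).mean(0),S.plane(ms,90))
he=mp([(108,285),(148,276)],(0,0),4.6,(400,225)); print("handle end",T.plane(he,60))
bt=mp([(118,382),(241,371)],(0,300),3,(220,165)); bs=mp([(620,442),(497,409)],(380,260),2.6,(255,200))
print("bar");B=[tri(a,b) for a,b in zip(bs,bt)]
for p in B: print(p)
print(T.plane(bt,178)); d=B[0][0]-B[1][0]; print("yaw",np.degrees(np.arctan2(-d[0],d[1])),np.hypot(*d[:2]),(B[0][0]+B[1][0])/2)
lt=mp([(30,355),(325,328),(350,580)],(0,300),3,(220,165)); ls=mp([(695,533),(398,448),(490,270),(757,343)],(380,260),2.6,(255,200))
print("lid");
for i in range(3): print(tri(ls[i],lt[i]))
L=T.plane(lt,133); M=S.plane(ls,133);print(L,M,(L[0]+L[2])/2,M.mean(0))
# pin top: white glare disc/outer red circle in top crop
pt=mp([(557,112)],(430,0),6,(200,195)); print("pin",T.plane(pt,188),pt)
```

```text
mallet top
[ 479.9 -282.2   76.7] 0.03696360732335118 0.03341013604129208
[ 491.7 -319.3   86.6] 0.6218271465423685 0.5677132018474156
[ 521.6 -267.5   88. ] 0.1103154965735762 0.09780129819192734
[ 530.7 -309.1   85.8] 0.2600522280383625 0.2320130999307553
mean [ 506.  -294.5   84.3]
[[ 479.  -279.7   90. ]
 [ 490.6 -317.2   90. ]
 [ 521.3 -266.9   90. ]
 [ 529.9 -307.6   90. ]] [ 505.2 -292.8   90. ] [ 510.7 -291.3   90. ] [[ 490.5 -273.2   90. ]
 [ 494.9 -318.7   90. ]
 [ 523.2 -266.5   90. ]
 [ 534.1 -306.9   90. ]]
handle end [[ 377.4 -310.2   60. ]
 [ 383.7 -335.5   60. ]]
bar
(array([622.9, 164.3, 174.4]), np.float64(0.29602909345939904), np.float64(0.227379247282322))
(array([637.2,  51.7, 171.2]), np.float64(0.7278646413293676), np.float64(0.5702189404976225))
[[622.  164.5 178. ]
 [635.3  53.  178. ]]
yaw 7.23253664200911 113.41366508035642 [630.  108.  172.8]
lid
(array([653.1, 251.5, 133.4]), np.float64(0.15219301562175944), np.float64(0.11258259872330197))
(array([688. , -24.7, 127. ]), np.float64(0.21890976593521955), np.float64(0.16954903022598297))
(array([450.9, -54.6, 130.4]), np.float64(0.8341974594676534), np.float64(0.7359422316897982))
[[653.1 251.9 133. ]
 [686.6 -24.1 133. ]
 [449.9 -52.6 133. ]] [[653.  251.1 133. ]
 [692.  -22.5 133. ]
 [454.  -55.4 133. ]
 [421.5 219.9 133. ]] [551.5  99.6 133. ] [555.1  98.3 133. ]
pin [[559.5 264.4 188. ]] [[220.8 213.2]]
```

Run:
```python
from h import *
np.set_printoptions(precision=1,suppress=True)
for n,p,o in [("mal",(507,-292.5,380),(180,0,14.2)),("mal",(507,-292.5,380),(180,0,-165.8)),("mal lo",(507,-292.5,143),(180,0,14.2)),
  ("pin14",(560,264,370),(180,0,14.2)),("pin90",(560,264,370),(180,0,90)),("pin45",(560,264,370),(180,0,45)),("pin-",(560,264,370),(180,0,-165.8)),
  ("bar97",(630,108,249),(180,0,97)),("bar-83",(630,108,249),(180,0,-83))]: print(n,o,ctrl.solve_ik(p,o))
from scipy.spatial.transform import Rotation as R
c=np.array([550.7,99]);y=np.radians(7.0);ex=np.array([np.cos(y),np.sin(y),0]);ez=np.array([0,0,1.])
for k in (0,.5,1):
  for base in (97,-83):
    for th in (20,45):
        a=np.radians(th); h=np.r_[c,121]-120*ex
        u=np.cos(a)*ex+np.sin(a)*ez; nn=-np.sin(a)*ex+np.cos(a)*ez
        b=h+200*u+50*nn; t=-a*k; ey=np.cross(ez,ex)
        Rm=R.from_rotvec(ey*t)*R.from_euler('xyz',[180,0,base],degrees=True)
        pos=b-78*Rm.as_matrix()[:,2]; print(k,base,th,pos,Rm.as_euler('xyz',degrees=True),ctrl.solve_ik(pos,Rm.as_euler('xyz',degrees=True)))
```

```text
mal (180, 0, 14.2) [ -4.3  35.   53.9  92.6 -30.   68.  -19.6]
mal (180, 0, -165.8) [  3.   30.5  39.2  92.4 -20.9  64.5 151.6]
mal lo (180, 0, 14.2) [ 10.5  46.3  27.3 105.4 -33.7  36.6 -17.5]
pin14 (180, 0, 14.2) [-52.8  35.5  43.5  87.9 -25.8  67.  -80.2]
pin90 (180, 0, 90) [-42.2  31.4  23.9  87.6 -13.6  63.9 -15.5]
pin45 (180, 0, 45) [-48.6  33.5  35.4  87.8 -20.5  65.4 -54.1]
pin- (180, 0, -165.8) [-26.2  29.8  -2.7  87.1   1.5  63.2  75. ]
bar97 (180, 0, 97) [-25.   40.1  21.7  92.3 -17.8  51.   10.4]
bar-83 (180, 0, -83) [  3.7  40.6 -27.1  91.4  21.7  53.3 156. ]
0 97 20 [601.2 105.2 314.4] [-180.    0.   97.] [-27.9  33.9  25.1  93.3 -16.5  56.5   9.6]
0 97 45 [536.9  97.3 375.8] [-180.    0.   97.] [-32.   24.8  27.8  98.7 -13.1  59.7   7.2]
0 -83 20 [601.2 105.2 314.4] [-180.    0.  -83.] [  2.6  33.6 -24.6  92.3  15.8  57.5 160.1]
0 -83 45 [536.9  97.3 375.8] [-180.    0.  -83.] [  0.2  23.8 -19.5  97.8   8.9  60.  164.8]
0.5 97 20 [587.7 103.5 313.2] [170.   0.  97.] [-28.7  28.8  23.3 103.4 -16.4  40.9   9.6]
0.5 97 45 [507.2  93.7 369.8] [157.5   0.   97. ] [-41.3  14.4  32.6 119.6 -14.1  26.2   7.3]
0.5 -83 20 [587.7 103.5 313.2] [-170.    0.  -83.] [  1.5  28.4 -21.8 102.5  17.9  42.2 157.6]
0.5 -83 45 [507.2  93.7 369.8] [-157.5    0.   -83. ] [ -9.6  12.9  -7.  118.9  11.3  26.6 161.8]
1 97 20 [574.7 101.9 309.7] [160.   0.  97.] [-27.9  24.7  19.6 113.1 -16.3  24.2   9.3]
1 97 45 [482.1  90.6 352.9] [135.   0.  97.] [  29.4   18.4  -60.3  138.9  117.5   30.8 -125.6]
1 -83 20 [574.7 101.9 309.7] [-160.   -0.  -83.] [ -0.6  24.5 -18.5 112.4  24.8  26.3 150.2]
1 -83 45 [482.1  90.6 352.9] [-135.    0.  -83.] [-23.2  11.2   5.7 140.1 156.6  17.   14.2]
```

Run:
```python
from h import *
np.set_printoptions(precision=1,suppress=True)
o=(180,0,14.2); m=(507,-292.5)
def st(n): s=ctrl.get_state(); print(n,round(s["time"],1),s["tool_pos"],s["ft_force"],round(s["finger_gap"],3),s["grip_force"])
ctrl.movep((*m,300),o); st("above")
ctrl.move_l((*m,143),rate=150); st("down")
ctrl.grip(0.0); st("grip")
ctrl.move_l((*m,200),rate=80); st("lift")
for n in("scene","top"): cv2.imwrite(f"pics/{n}1.png",ctrl.read_camera(n)[:,:,::-1])
a=cv2.imread("pics/scene1.png")[100:300,130:330]; b=cv2.imread("pics/top1.png")[180:380,340:540]
cv2.imwrite("pics/m2.png",cv2.resize(np.hstack([a,b]),(800,400),interpolation=cv2.INTER_CUBIC))
```

```text
above 3.5 [ 507.5 -291.7  299.8] [ 0.6 -0.3 -0.1] 1.002 0.0
down 4.7 [ 507.3 -293.   143.9] [ 0.5  0.1 -0. ] 1.001 0.0
grip 5.5 [ 507.2 -293.1  143.2] [ 0.9 -1.6  0.8] 0.466 29.873205721378326
lift 6.4 [ 506.9 -292.1  199.7] [ 0.2 -0.  -4. ] 0.468 29.863437116146088
```

View pics/m2.png

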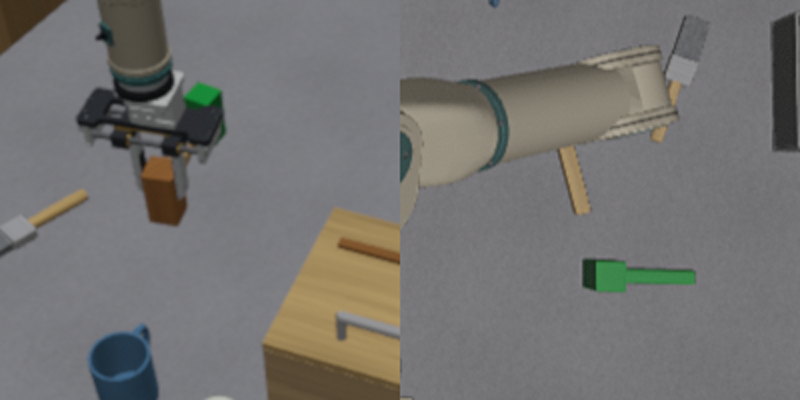

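Run:
```python
from h import *
np.set_printoptions(precision=1,suppress=True)
o=(180,0,45); p=(559.8,264.2)
def st(n):
    s=ctrl.get_state(); print(n,round(s["time"],1),s["tool_pos"],s["ft_force"],round(s["finger_gap"],3)); return s
ctrl.move_l((507,-292.5,385)); st("up")
ctrl.movep((*p,385),o); st("over pin")
ctrl.move_l((*p,338),rate=80); st("near")
for n in("scene","top"): cv2.imwrite(f"pics/{n}2.png",ctrl.read_camera(n)[:,:,::-1])
a=cv2.imread("pics/scene2.png")[180:330,300:500]
cv2.imwrite("pics/m3.png",cv2.resize(a,(800,600),interpolation=cv2.INTER_CUBIC))
```

```text
up 7.8 [ 506.8 -292.1  384.1] [-0.5 -0.3 -3.8] 0.466
over pin 9.9 [560.3 262.5 385.3] [-0.8  0.7 -3.1] 0.468
near 10.6 [560.  264.1 338.2] [ 0.4  0.8 -2.1] 0.466
```

View pics/m3.png

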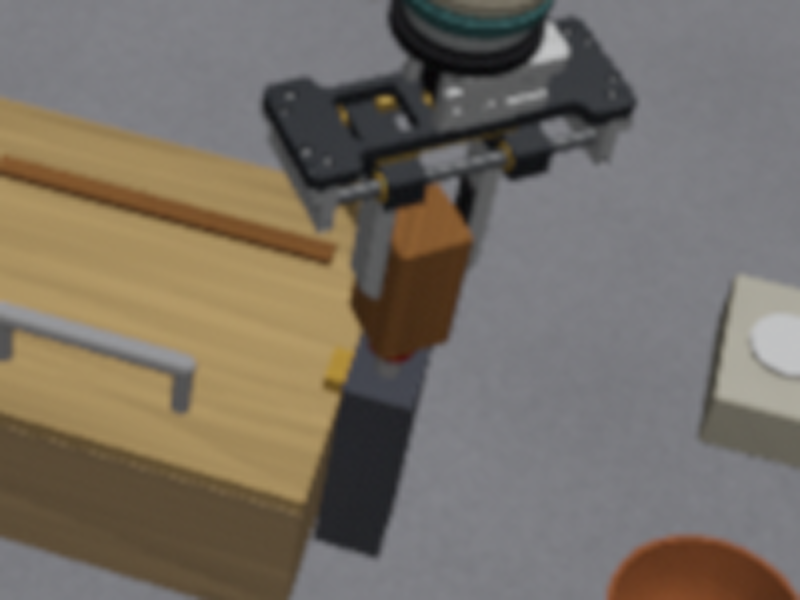

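Run:
```python
from h import *
np.set_printoptions(precision=1,suppress=True)
p=(559.8,264.2)
z=334
while z>=304:
    ctrl.move_l((*p,z),rate=30); s=ctrl.get_state(); f=s["ft_force"]
    print(z,round(s["tool_pos"][2],1),f,round(s["finger_gap"],3))
    if f[2]>22: break
    z-=2
ctrl.sleep(.1); s=ctrl.get_state(); print(s["time"],s["ft_force"],s["tool_pos"],s["ft_torque"])
```

```text
334 333.9 [-0.1 -0.7 -3.9] 0.469
332 331.9 [ 0.4  0.5 -3. ] 0.471
330 329.8 [-0.3  0.6 -2.9] 0.469
328 328.4 [-0.7  0.   0.9] 0.465
326 326.5 [-1.6 -0.1  3.8] 0.468
324 324.2 [-1.1  0.8  4.9] 0.468
322 322.1 [-0.9  0.4  4.2] 0.471
320 320.1 [-0.2 -0.3  4. ] 0.466
318 318.1 [-0.6  0.3  4. ] 0.467
316 316.1 [-0.3  0.4  4.4] 0.466
314 314.9 [-1.9  0.3  9.1] 0.465
312 314.7 [-3.9 -0.  19.3] 0.467
310 314.2 [-6.3  1.3 27.6] 0.466
14.0833 [-6.9  0.  26.5] [560.5 264.2 314.2] [0.2 1.8 0.1]
```

Run:
```python
from h import *
np.set_printoptions(precision=1,suppress=True)
p=(559.8,264.2); m=(507,-292.5)
def st(n):
    s=ctrl.get_state(); print(n,round(s["time"],1),s["tool_pos"],s["ft_force"],round(s["finger_gap"],3)); return s
ctrl.move_l((*p,385)); ctrl.movep((*m,385),(180,0,14.2)); ctrl.move_l((*m,160)); st("low")
z=150
while z>138:
    ctrl.move_l((*m,z),rate=30); s=st(z)
    if s["ft_force"][2]>2: break
    z-=1
ctrl.sleep(.2); st("set"); ctrl.grip(1.0); st("open"); ctrl.sleep(.3)
ctrl.move_l((*m,300)); st("up")
# go toward bar
ctrl.movep((630,108,320),(180,0,97)); ctrl.move_l((560,-40,380)); st("side")
for n in("scene","top"): cv2.imwrite(f"pics/{n}3.png",ctrl.read_camera(n)[:,:,::-1])
cv2.imwrite("pics/m4.png",np.hstack([cv2.resize(cv2.imread("pics/scene3.png")[150:350,180:420],None,fx=2,fy=2,interpolation=cv2.INTER_CUBIC),cv2.imread("pics/top3.png")[100:500,200:500]]))
```

```text
low 18.4 [ 507.4 -292.8  160.8] [ 0.7 -0.  -3. ] 0.466
150 18.9 [ 506.9 -292.5  149.8] [-0.4 -0.7 -4.2] 0.463
149 19.1 [ 507.  -292.5  149. ] [-0.6  0.7 -2.4] 0.466
148 19.4 [ 507.  -292.5  148. ] [-0.1  0.6 -3.3] 0.469
147 19.6 [ 507.  -292.4  146.9] [-0.7  0.3 -3.3] 0.467
146 19.9 [ 507.  -292.5  145.9] [-0.1  0.4 -3.3] 0.467
145 20.1 [ 507.  -292.5  144.9] [ 0.3  0.1 -2.1] 0.47
144 20.4 [ 507.  -292.5  144. ] [-0.6  0.4 -3.4] 0.468
143 20.6 [ 507.  -292.5  142.9] [ 0.7 -0.2 -2.9] 0.466
142 20.9 [ 507.  -292.6  142.6] [-0.7  1.2  4.1] 0.465
set 21.1 [ 507.  -292.6  142.6] [-1.7  1.1  6.1] 0.467
open 22.0 [ 507.  -292.5  142. ] [-0.1 -0.4  0.8] 0.997
up 23.5 [ 506.7 -292.1  299.1] [0.  0.1 0.3] 1.0
side 26.4 [560.3 -38.7 379.4] [ 0.1 -0.6  0.5] 1.001Traceback (most recent call last):
  File "<stdin>", line 17, in <module>
    return _nx.concatenate(arrs, 1, dtype=dtype, casting=casting)
           ~~~~~~~~~~~~~~~^^^^^^^^^^^^^^^^^^^^^^^^^^^^^^^^^^^^^^^
ValueError: all the input array dimensions except for the concatenation axis must match exactly, but along dimension 0, the array at index 0 has size 400 and the array at index 1 has size 380
```

Run:
```python
import cv2,numpy as np
cv2.imwrite("pics/m4.png",np.hstack([cv2.resize(cv2.imread("pics/scene3.png")[150:350,180:420],None,fx=2,fy=2,interpolation=cv2.INTER_CUBIC),cv2.imread("pics/top3.png")[80:480,180:480]]))
```

```text
(no output)
```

View pics/m4.png

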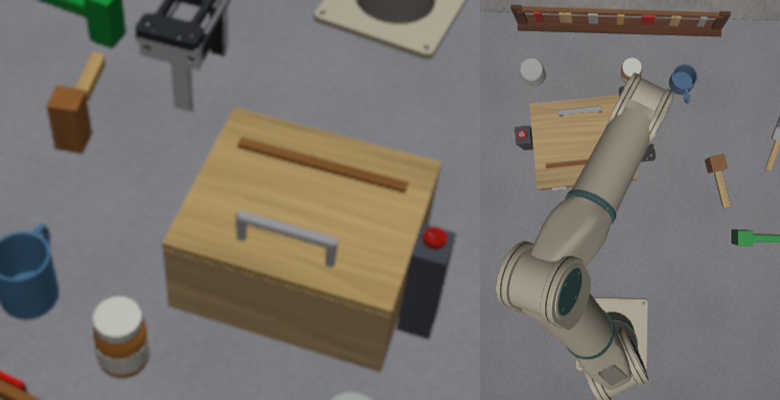

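Run:
```python
from h import *
from scipy.spatial.transform import Rotation as R
np.set_printoptions(precision=1,suppress=True)
def st(n):
    s=ctrl.get_state(); print(n,round(s["time"],1),s["tool_pos"],s["eef_rot"],s["ft_force"],round(s["finger_gap"],3),round(s["grip_force"],1)); return s
yaw=np.radians(7.0);ex=np.array([np.cos(yaw),np.sin(yaw),0]);ez=np.array([0,0,1.]);ey=np.cross(ez,ex)
bar=np.array([630,108.3,171.5]); h=bar-200*ex-50*ez
def pose(th,k=.3):
    a=np.radians(th); b=h+200*(np.cos(a)*ex+np.sin(a)*ez)+50*(-np.sin(a)*ex+np.cos(a)*ez)
    Rm=R.from_rotvec(-ey*a*k)*R.from_euler('xyz',[180,0,97],degrees=True)
    return b-78*Rm.as_matrix()[:,2],Rm.as_euler('xyz',degrees=True)
p,o=pose(0)
ctrl.movep(p+[0,0,80],o); ctrl.move_l(p,rate=100); st("at bar"); ctrl.grip(0.0); s=st("grip")
if 0.1<s["finger_gap"]<0.22:
    for th in range(5,46,5):
        p,o=pose(th); ctrl.move_l(p,o,rate=60); s=st(th)
        if np.linalg.norm(s["ft_force"])>40: print("STOP",p); break
for n in("scene","top"): cv2.imwrite(f"pics/{n}4.png",ctrl.read_camera(n)[:,:,::-1])
cv2.imwrite("pics/m5.png",np.hstack([cv2.resize(cv2.imread("pics/scene4.png")[150:350,180:420],None,fx=2,fy=2,interpolation=cv2.INTER_CUBIC),cv2.imread("pics/top4.png")[80:480,180:480]]))
```

```text
at bar 28.1 [630.4 108.1 250.2] [179.9   0.   97. ] [-0.2  0.2  0.7] 1.003 0.0
grip 29.3 [630.4 108.4 249.5] [179.9   0.   97. ] [ 2.3  0.6 -1.8] 0.138 30.0
5 29.8 [623.1 107.4 267.4] [178.4  -0.   97. ] [ 2.6 -0.5 -2.8] 0.138 30.0
10 30.3 [614.8 106.4 283.7] [176.9   0.   97. ] [ 4.4  0.1 -2.7] 0.138 30.0
15 30.7 [605.  105.2 299.5] [175.4   0.   97. ] [ 6.  -0.4 -2. ] 0.14 30.0
20 31.2 [593.9 103.8 314.6] [173.9   0.   97. ] [ 6.1  0.6 -0.3] 0.139 30.0
25 31.7 [581.4 102.2 329. ] [172.4   0.   97. ] [6.4 0.4 1.9] 0.136 30.0
30 32.1 [567.8 100.5 342.4] [170.8   0.   97. ] [6.3 0.5 1.8] 0.143 30.0
35 32.6 [553.1  98.6 354.7] [169.3   0.   97. ] [ 6.1 -0.1  3.5] 0.14 30.0
40 33.1 [537.3  96.6 365.7] [167.8   0.1  97. ] [ 6.5 -0.8  3.1] 0.139 30.0
45 33.6 [520.7  94.5 375.5] [166.2   0.1  97. ] [5.5 0.  4.2] 0.136 30.0
```

View pics/m5.png

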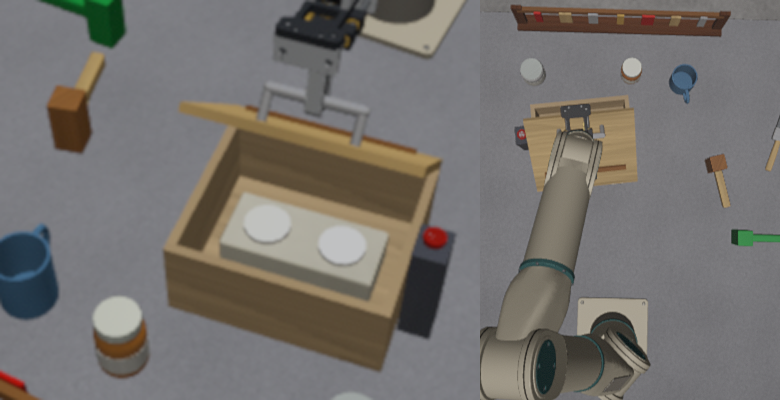

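Run:
```python
from h import *
y=np.radians(7.);ex=np.array([np.cos(y),np.sin(y),0]);ey=np.array([-np.sin(y),np.cos(y),0]);c=np.array([550.7,99,0])
def side(C,uv,Y):
    d=C.R.T@np.linalg.inv(C.K)@np.r_[uv,1]; X=C.C+d*((Y-(C.C-c)@ey)/(d@ey)); x=(X-c)@ex
    print(x,X[2],np.degrees(np.arctan2(X[2]-121,x+120)),np.hypot(X[2]-121,x+120))
side(S,(180+181/2,150+106/2),-140); side(S,(180+441/2,150+160/2),140)
ctrl.sleep(.3); s=ctrl.get_state(); print(s["time"],s["tool_pos"],abs(s["dq"]).max(),s["ft_force"],s["grip_force"])
```

```text
48.35046180207581 289.1644927680734 44.96833650469602 237.9520426827969
-80.957633134628 174.69463755752463 53.97840485701625 66.38840646441389
33.9583 [520.96092246  94.50906653 375.33505779] 0.047182074150783855 [ 5.78644821 -0.6317884   4.7840283 ] 29.99626100063324
```

```bash
python3 -c "
from rig import ctrl
print(ctrl.close_job())"
```

```text
the job is handed in; nothing more can be done
None
```

The job is handed in (no verdict came back): the mallet drove the pin down to its stop, the mallet is standing upright and let go where it was, and the gripper is holding the lid open at about 45°.

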